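Close the sweets tin, then take its outer lid off alone

TASK

Pick up the nested pair of lids together by the orange knob, lower it onto the open sweets tin until the inner lid is fully home, and let go of the knob. Then take the outer lid alone by its white collar, lift it straight up until all of it is clear above the orange knob, leaving the inner lid seated and untouched in the tin, and finish while still holding the outer lid level and still above the tin, so that I can wipe it underneath. Do not drop the lids, push the tin about or disturb the other things on the desk.

Things in the scene. Friction and masses are not known exactly. Their poses are not given: they have to be found in the camera images.
- tin: Open round blue tin with sweets inside, loose, about 0.7 kg, standing upright on the desk. Outer diameter 96 mm, height 70 mm, wall 2.5 mm (mouth 91 mm across). Origin: centre of its underside; z up along its axis, rim at z = 70 mm. Round: yaw does not matter.
- inner_lid: Aluminium inner lid with orange knob, loose, 0.14 kg, standing on the desk under the outer lid. Origin: centre of its underside, z up along its axis. Plug z = 0 to 12 mm, diameter 86 mm tapering to 78 at the bottom; flange z = 12 to 16, diameter 96, which rests on the tin's rim; stem, diameter 12, z = 16 to 50; knob above. Fully home, its origin is 58 mm above the tin's origin.
- knob_center (a point): Middle of the orange knob, 62 mm above the inner lid's origin. Upright cylinder, diameter 20 mm, height 24 mm. It stands out through the outer lid's hole, its underside 4 mm above the white collar's top: gripping it with the fingertips and lifting carries both lids, the outer one lying loose on the inner one's flange.
- outer_lid: Blue outer lid with white collar, loose, 0.09 kg, nested over the inner lid with 3 mm sideways play. Origin: centre of the skirt's lower edge, z up along its axis; nested, 3 mm above the inner lid's origin. Skirt z = 0 to 13 mm, diameter 109 outside, 103 inside (it goes down around the tin's rim); flat top plate z = 13 to 17 with a hole 32 mm across for the knob.
- collar_center (a point): Middle of the white collar, on its axis, 30 mm above the outer lid's origin. Round upright tube on the outer lid's plate, outer diameter 44 mm, inner 34, height 26 mm (from 17 to 43 mm above the origin). Grip it across its outside, the knob between the fingers; nested, the knob's top stands 28 mm above the collar's top.
- mug: Bystander: dark mug with a white foot, 97 mm tall, 82 mm across, handle 29 mm more. Origin: centre of its underside.
- sticky_block: Bystander: pink and yellow block of sticky notes, 77 x 77 x 20 mm. Origin: centre of its underside.
- usb_stick: Bystander: orange memory stick, 55 x 18 x 8 mm. Origin: centre of its underside.
Not all that is in view belongs to the job. Leave any green look-alike of the outer_lid alone.

How it is judged:
By the outcome, as a careful person would: the job done as asked, in the order asked, and still so for the second after the job is handed in, while the arm keeps its last pose, push and grip.
It also fails if it takes over 48 s, if anything falls off the work surface, if the arm or the gripper's body presses on something with over 40 N, if the wrist force passes 120 N, or if a joint passes its speed limit or range.

ROBOT

A 7-joint arm with a two-finger parallel gripper is mounted at the origin on a cart in front of the work surface, level with it; the furniture and walls round the work are solid. World frame = base frame: x ahead of the robot, y to its left, z up, the work surface at z = 0. Lengths are in m, angles in rad, forces in N, time in s.
With the tool pointing down it reaches from about 0.425 to 0.875 m from the base axis. Payload 4.7 kg.
Tool frame: the origin (TCP) lies on the centre line of the jaws, within the pads' length; the fingertips stand ahead of it and the grasp point (between the pads) lies 2 mm behind it (nose_length is the z of the fingertips in the tool frame, in m); z points along the fingers, y is the line along which they close (so a half turn about z gives the same grasp; the last joint's range is limited). The gripper opens to 87 mm and grips with 3 to 60 N. Pads are 19 mm wide; open, the fingers measure 117 mm over their backs; the gripper's body (75 mm by 190 mm) begins 51 mm behind the grasp point.
Start: joints at [-1.098, 0.321, -0.07, 1.45, 0.023, 1.371, -0.057], TCP at [0.288, 0.583, 0.24] pointing down, gripper open.
Joint ranges: [-2.86, 2.86], [-0.3, 2.09], [-1.38, 1.24], [0.06, 2.45], [-1.56, 4.7], [0.09, 2.05], [-2.69, 2.69]. Speed limits (rad/s): [2.57, 2.57, 3.14, 3.14, 3.14, 3.14, 3.14].

INTERFACE

Orientations are given as a rotation vector (axis times angle).
In Python, from bench import * gives the robot as it stands.
- The arm moves only by the tool send_rows, never from a script. Its arguments are lists of equal length, an entry for each row: "xyz": the shift along the tool's x, y, z in mm, a list of three; "dr": the turn, a rotation vector about the tool's x, y, z in rad, a list of three. A call has exactly 10 rows; each row is the pose to reach, as a shift and turn from the pose commanded when the call began, along the tool's axes at that moment; what a row does not reach only later rows make up. A row lasts 1/12 s, in which the tool goes at most 41.7 mm and 7.16 degrees, less where a joint would pass 70% of its speed; a pose out of reach is approached as far as the arm can. A call with a gripper value outside its range is refused whole. "jaw" is the finger opening in mm, from 0 to 87, set as the call begins (left out, the last holds). The fingers move at their own pace and stop on an object; "grip_force" is the grip in N (left out, the last holds). Time passes only in rows, so rows that repeat a pose let the fingers close, or fill a call up. It gives the time, the measured TCP pose, the force, the opening and the grip force at its end, in the units of the state.
- get_state(): the state, without advancing time (a new reading comes with each control period).
- get_image(name): name is "scene" or "top"; returns the picture (480x640x3 uint8, red, green, blue); there is no depth.
- calibration(name): a dict with "vfov" (degrees; the focal length in pixels is half the picture's height over the tangent of half this angle, whatever the lens; pixels are square), "cx", "cy" (the principal point, pixels), "rvec" (rotation vector, rad) and "tvec" (3), from world to camera coordinates, as OpenCV has them. Camera axes: x right, y down, z forward; pixel columns grow to the right and rows downward; lengths in m; the calibration is good to about 2 mm. A picture is of the moment at which its call begins. calibration takes no time and is no camera call.
- close_job(): hands the job in; it is judged then, once.
The state is a dict: "time": time; "joint_positions": joint angles; "qd": joint speeds; "joint_torque": joint torques, N m; "position": TCP position; "tool_rot": TCP orientation; "ft_force": force on the tool from outside, world axes, zero at the start; "torque": the same for the moment, N m; "grip_width": opening from 0.0 (shut) to 1.0 (fully open); "grip_force": force on a finger pad.
Only numpy, scipy, OpenCV 4.12 (cv2) and the standard library are available. Lean on these libraries where they do the work, as an engineer would, in place of code of your own. Each camera call takes 0.05 s, during which the arm holds its last target. There are 200 camera calls.

## Working session

There is one attempt and no reset: what is moved stays moved. The work goes in short steps, Python scripts to look and compute and a tool call to move; the robot and the scene stay as the last step left them, time stands still between calls to the robot, and variables do not carry over. Pictures are saved under pics/ and viewed, at most 10 in all, crops included, and the job is handed in when it is done.

Besides the shell and the picture viewer there is one more tool, called after "Emit:" as name(argument=value, ...), one argument or row to a line, values as JSON. send_rows: Moves the arm, as the interface text tells. Its arguments: {"type":"object","properties":{"xyz":{"type":"array"},"dr":{"type":"array"},"jaw":{"type":"number"},"grip_force":{"type":"number"}},"required":["xyz","dr"]}

```bash
mkdir -p pics
cat > h.py <<'E'
from bench import *
import numpy as np, cv2
from scipy.spatial.transform import Rotation as R
def save(n,f):
    im=get_image(n); cv2.imwrite('pics/'+f,im[:,:,::-1]); return im
def KRt(n):
    c=calibration(n); f=240/np.tan(np.radians(c['vfov'])/2)
    return np.array([[f,0,c['cx']],[0,f,c['cy']],[0,0,1]]),cv2.Rodrigues(np.array(c['rvec'],float))[0],np.array(c['tvec'],float)
def ray(n,u,v,z):
    K,Rm,t=KRt(n); C=-Rm.T@t; d=Rm.T@np.linalg.solve(K,[u,v,1]); return C+d*(z-C[2])/d[2]
def proj(n,p):
    K,Rm,t=KRt(n); q=K@(Rm@np.array(p,float)+t); return q[:2]/q[2]
E
python3 - <<'E'
from h import *
a=save('scene','s1.png');b=save('top','t1.png')
s=get_state();print({k:np.round(v,3) if not isinstance(v,str) else v for k,v in s.items()})
for n in('scene','top'):
    print(calibration(n)); K,Rm,t=KRt(n);print(-Rm.T@t, Rm[2])
import bench;print([x for x in dir(bench) if x[0]!='_']); print(getattr(bench,'nose_length',None))
E
```

```text
{'time': np.float64(0.1), 'joint_positions': array([-1.098,  0.322, -0.07 ,  1.452,  0.023,  1.371, -0.057]), 'qd': array([-0.   , -0.001, -0.001, -0.004, -0.   ,  0.   ,  0.002]), 'joint_torque': array([-0.0000e+00, -4.9257e+01, -4.0600e-01, -3.1340e+01, -6.4000e-02,
        4.0000e-02,  0.0000e+00]), 'position': array([0.288, 0.582, 0.239]), 'tool_rot': array([-7.140e-01, -3.059e+00,  3.000e-03]), 'ft_force': array([-0.043,  0.985, -0.142]), 'torque': array([ 0.01 ,  0.013, -0.006]), 'grip_force': np.float64(0.0), 'grip_width': np.float64(0.997)}
{'vfov': 57.92466387596314, 'cx': 319.88993992006147, 'cy': 243.95811757791637, 'rvec': array([ 2.17201359, -1.06570304,  0.42468365]), 'tvec': array([-0.34301602,  0.37599032,  0.88855824])}
[-0.05993258 -0.48443371  0.90016472] [ 0.54581072  0.42650379 -0.72123864]
{'vfov': 57.15814809166085, 'cx': 315.9962561975874, 'cy': 234.9028543620945, 'rvec': array([ 2.18526316, -2.18784288,  0.13734172]), 'tvec': array([-0.00392275,  0.56448968,  1.06157458])}
[0.4607117  0.02809416 1.11020719] [ 0.09532557 -0.03002243 -0.99499331]
['MotionError', 'calibration', 'close_job', 'get_image', 'get_state', 'nose_length']
0.017
```

View pics/s1.png

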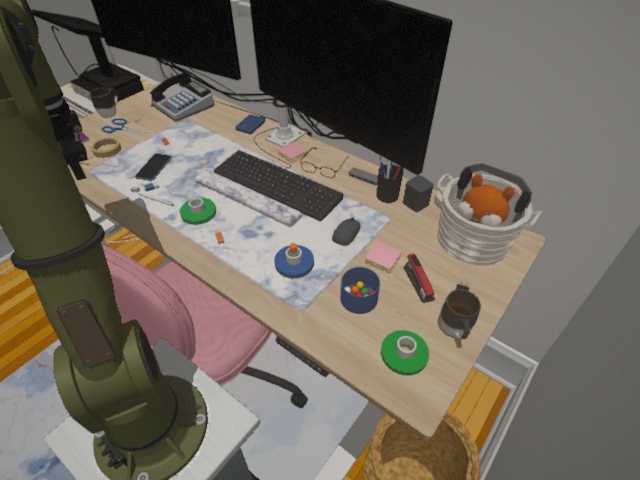

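View pics/t1.png

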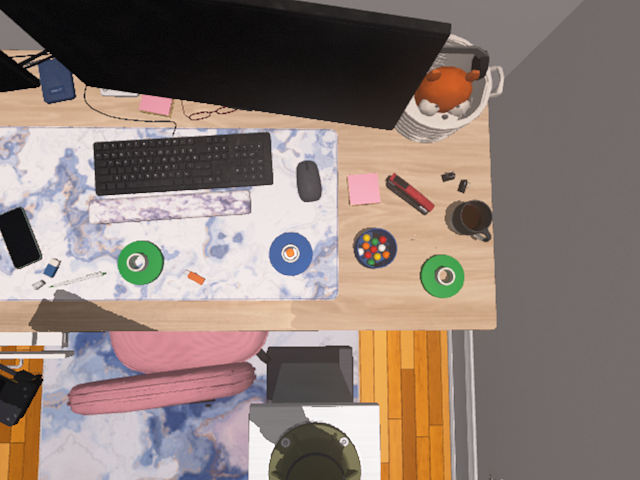

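Candidates for the nested pair: the blue lid with the orange knob at scene (294,260) / top (291,254), the green look-alike at top (141,262) and the green look-alike at top (442,276). I choose the blue one, which is the only one with an orange knob. The tin is at top (375,248) and the mug at top (471,219).

Run:
```python
from h import *
t=cv2.imread('pics/t1.png'); s=cv2.imread('pics/s1.png')
c1=cv2.resize(t[200:310,240:420],None,fx=3.5,fy=3.5,interpolation=cv2.INTER_CUBIC)
c2=cv2.resize(s[225:335,250:400],None,fx=3.5,fy=3.5,interpolation=cv2.INTER_CUBIC)
w=max(c1.shape[1],c2.shape[1]); 
cv2.imwrite('pics/crop1.png',cv2.resize(np.vstack([np.pad(c,((0,0),(0,w-c.shape[1]),(0,0))) for c in(c1,c2)]),None,fx=.75,fy=.75))
def blob(im,box,lo,hi):
    x0,y0,x1,y1=box; h=cv2.cvtColor(im,cv2.COLOR_BGR2HSV)[y0:y1,x0:x1]
    m=cv2.inRange(h,np.array(lo),np.array(hi)); n,l,st,ce=cv2.connectedComponentsWithStats(m)
    i=1+np.argmax(st[1:,4]); mm=(l==i).astype(np.uint8); c=max(cv2.findContours(mm,0,2)[0],key=cv2.contourArea)
    c=cv2.convexHull(c); return ce[i]+[x0,y0],(cv2.fitEllipse(c) if len(c)>4 else None),st[i],(c[:,0]+[x0,y0])
K={}
for n,im,bl,bt in(('top',t,(262,225,325,285),(345,220,405,280)),('scene',s,(265,230,325,285),(332,262,387,318))):
    print(n)
    o=blob(im,bl,(3,150,120),(16,255,255)); print('knob',o[0],o[2]); 
    print(' knob z.06:',ray(n,*o[0],.067))
    l=blob(im,bl,(100,130,40),(125,255,255));c=np.array(l[1][0])+bl[:2];print('lid',c,l[1][1:],ray(n,*c,.012))
    P=np.array([ray(n,*p,.015) for p in l[3]]);print(' hull ctr',cv2.minEnclosingCircle(P[:,:2].astype(np.float32)))
    l=blob(im,bt,(100,100,20),(130,255,255));c=np.array(l[1][0])+bt[:2];print('tin',c,l[1][1:],ray(n,*c,.07))
    P=np.array([ray(n,*p,.07) for p in l[3]]);print(' hull',cv2.minEnclosingCircle(P[:,:2].astype(np.float32)))
```

```text
top
knob [289.86666667 252.28888889] [25 24  7  8 45]
 knob z.06: [0.51930669 0.05859058 0.067     ]
lid [290.34338951 253.56433296] ((41.93638610839844, 42.07373046875), 161.670654296875) [0.51921548 0.05900293 0.012     ]
 hull ctr ((0.5194020867347717, 0.05889274179935455), 0.05263080447912216)
tin [365.49706459 260.22555923] ((5.245938301086426, 19.951160430908203), 131.78054809570312) [ 0.50016386 -0.12039931  0.07      ]
 hull ((0.49952852725982666, -0.12038174271583557), 0.02350236289203167)
scene
knob [292.75510204 247.59183673] [25 13  6 10 49]
 knob z.06: [0.51626933 0.0569054  0.067     ]
lid [293.80188942 259.41632462] ((27.7081241607666, 37.6803092956543), 86.21504211425781) [0.52195283 0.06144801 0.012     ]
 hull ctr ((0.5207374691963196, 0.06027162820100784), 0.052079010754823685)Traceback (most recent call last):
  File "<stdin>", line 19, in <module>
TypeError: 'NoneType' object is not subscriptable
```

View pics/crop1.png

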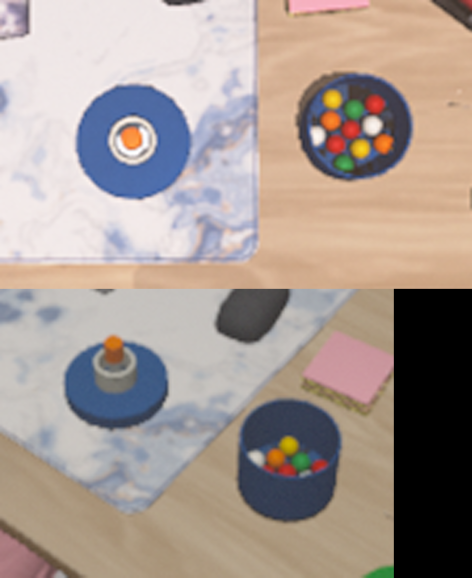

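```bash
cat >> h.py <<'E'
from scipy.optimize import minimize
th=np.linspace(0,2*np.pi,60)
def fit(n,mask,cyl,p0,S=6):
    """cyl: list of (r,z); fit xy so the projected hull matches the mask's hull"""
    n_,l,st,_=cv2.connectedComponentsWithStats(mask); c=max(cv2.findContours(mask,0,2)[0],key=cv2.contourArea)
    h=cv2.convexHull(c)[:,0].astype(float); x0,y0=h.min(0)-15; wh=((h.max(0)-h.min(0)+30)*S).astype(int)
    A=cv2.resize(cv2.fillConvexPoly(np.zeros_like(mask),cv2.convexHull(c),255)[int(y0):int(y0)+wh[1]//S,int(x0):int(x0)+wh[0]//S],None,fx=S,fy=S,interpolation=cv2.INTER_LINEAR)>127
    K,Rm,t=KRt(n)
    def cost(p):
        X=np.vstack([np.c_[p[0]+r*np.cos(th),p[1]+r*np.sin(th),0*th+z] for r,z in cyl]); q=(K@(Rm@X.T+t[:,None])).T; q=q[:,:2]/q[:,2:]
        q=cv2.convexHull(np.round((q-[int(x0)-.5,int(y0)-.5])*S).astype(np.int32))
        B=cv2.fillConvexPoly(np.zeros(A.shape,np.uint8),q,1)>0
        return 1-(A&B).sum()/(A|B).sum()
    r=minimize(cost,p0,method='Nelder-Mead',options=dict(initial_simplex=np.array(p0)+[[0,0],[.008,0],[0,.008]],xatol=1e-4,fatol=1e-4)); return np.round(r.x,4),round(r.fun,3)
def big(m,box):
    o=np.zeros_like(m);x0,y0,x1,y1=box;o[y0:y1,x0:x1]=m[y0:y1,x0:x1]
    n,l,st,_=cv2.connectedComponentsWithStats(o); return (l==1+np.argmax(st[1:,4])).astype(np.uint8)*255
E
python3 - <<'E'
from h import *
for n,f,bl,bt in(('top','t1',(262,225,325,285),(345,220,405,280)),('scene','s1',(265,230,325,285),(332,262,387,318))):
    im=cv2.imread(f'pics/{f}.png'); h=cv2.cvtColor(im,cv2.COLOR_BGR2HSV)
    k=big(cv2.inRange(h,(3,150,120),(16,255,255)),bl)
    l=big(cv2.inRange(h,(100,130,40),(125,255,255)),bl)
    t=big(((im[:,:,0].astype(int)>im[:,:,2]-5)*255).astype(np.uint8),bt)
    print(n,'knob',fit(n,k,[(.01,.05),(.01,.074)],[.518,.058]),'lid',fit(n,l,[(.0545,.003),(.0545,.02)],[.519,.059]))
    # tin
    print('tin',fit(n,t,[(.048,0),(.048,.07)],[.51,-.12]),cv2.countNonZero(t))
    print(ray(n,*((376,248) if n=='top' else (360.5,279.5)),.07))
    if n=='top': print('mug',ray(n,470,218,.097),'green',ray(n,442,276,.02),'block',ray(n,364,189,.02))
    p=get_state()
E
```

```text
top knob (array([0.5189, 0.0594]), np.float64(0.277)) lid (array([0.5196, 0.0594]), np.float64(0.071))
tin (array([ 0.5311, -0.1477]), np.float64(0.026)) 815
[ 0.52914604 -0.14583617  0.07      ]
mug [ 0.59768633 -0.36381786  0.097     ] green [ 0.46259958 -0.31793459  0.02      ] block [ 0.68141313 -0.12614736  0.02      ]
scene knob (array([0.518, 0.058]), np.float64(0.37)) lid (array([0.5288, 0.0677]), np.float64(0.215))
tin (array([ 0.5301, -0.1482]), np.float64(0.034)) 1313
[ 0.53352426 -0.14693094  0.07      ]
```

```bash
cat >> h.py <<'E'
def to(x,y,z,yaw=None):
    s=get_state(); q=R.from_rotvec(s['tool_rot']); M=q.as_matrix()
    a=np.arctan2(M[1,1],M[0,1]) if yaw is None else yaw
    Y=np.array([np.cos(a),np.sin(a),0]);Z=np.array([0,0,-1.]);D=np.c_[np.cross(Y,Z),Y,Z]
    print('t',s['time'],'pos',np.round(s['position'],4),'F',np.round(s['ft_force'],1),'w',round(s['grip_width']*87,1),'gf',s['grip_force'],'yaw',round(a,3))
    print('shift mm',np.round(M.T@(np.array([x,y,z])-s['position'])*1000,1),'dr',np.round((q.inv()*R.from_matrix(D)).as_rotvec(),4))
E
python3 -c "
from h import *
to(.5185,.0585,.16)"
```

```text
t 0.1 pos [0.2877 0.5823 0.2386] F [-0.   1.  -0.1] w 86.7 gf 0.0 yaw 1.112
shift mm [-438.9 -367.3   79.3] dr [-0.0018  0.0001  0.    ]
```

Emit:
send_rows(
  xyz=[
    [-10, -8, 2],
    [-30, -25, 5],
    [-55, -46, 10],
    [-80, -67, 14],
    [-105, -88, 19],
    [-130, -109, 24],
    [-155, -130, 28],
    [-180, -151, 33],
    [-205, -172, 37],
    [-230, -192, 42],
  ],
  dr=[
    [0, 0, 0],
    [0, 0, 0],
    [0, 0, 0],
    [0, 0, 0],
    [0, 0, 0],
    [0, 0, 0],
    [0, 0, 0],
    [0, 0, 0],
    [0, 0, 0],
    [0, 0, 0],
  ],
  jaw=50,
  grip_force=30,
)

```text
time: 0.93
position: [0.4094, 0.3059, 0.1972]
tool_rot: [-0.716, -3.059, 0.0]
ft_force: [0.4, 0.7, 0.1]
grip_width: 0.579
grip_force: 0.0
```

Emit:
send_rows(
  xyz=[
    [-25, -21, 4],
    [-50, -42, 9],
    [-75, -63, 13],
    [-100, -84, 18],
    [-125, -105, 22],
    [-150, -126, 27],
    [-175, -147, 31],
    [-195, -164, 35],
    [-205, -172, 37],
    [-209, -175, 37],
  ],
  dr=[
    [0, 0, 0],
    [0, 0, 0],
    [0, 0, 0],
    [0, 0, 0],
    [0, 0, 0],
    [0, 0, 0],
    [0, 0, 0],
    [0, 0, 0],
    [0, 0, 0],
    [0, 0, 0],
  ],
)

```text
time: 1.77
position: [0.5187, 0.0551, 0.1598]
tool_rot: [-0.722, -3.057, 0.002]
ft_force: [-0.4, 0.1, -0.8]
grip_width: 0.576
grip_force: 0.0
```

```bash
python3 -c "
from h import *
a=save('scene','s2.png');b=save('top','t2.png')
to(.5185,.0585,.067)
c1=cv2.resize(a[180:310,220:370],None,fx=4,fy=4,interpolation=cv2.INTER_CUBIC)
cv2.imwrite('pics/crop2.png',c1[:,:,::-1])
for p in [(.5185,.0585,.067)]: print(proj('scene',p),proj('top',p))
"
```

```text
t 1.8667 pos [0.5186 0.0581 0.1603] F [0.5 1.  0.9] w 50.0 gf 0.0 yaw 1.11
shift mm [ 0.2  0.3 93.3] dr [-0.0002 -0.0006 -0.    ]
[292.84055926 246.83939847] [289.9039584  252.62947233]
```

View pics/crop2.png

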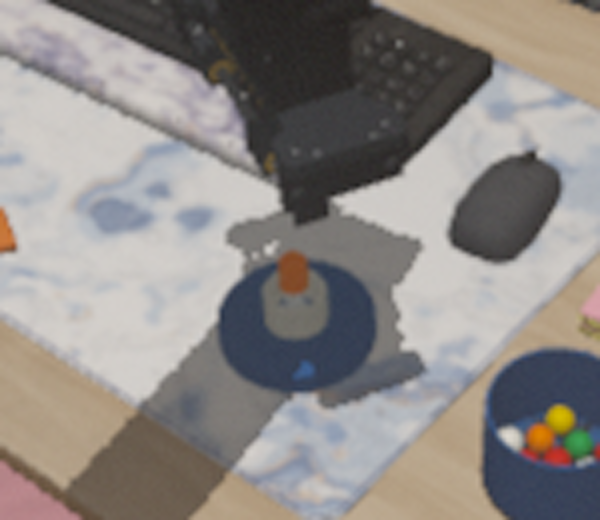

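The crop shows the open gripper right over the blue lid. The knob is at scene (293,248), which matches its projected position of (293,247). I'll descend.

Emit:
send_rows(
  xyz=[
    [0, 0, 10],
    [0, 0, 25],
    [0, 0, 42],
    [0, 0, 58],
    [0, 0, 70],
    [0, 0, 79],
    [0, 0, 85],
    [0, 0, 90],
    [0, 0, 93],
    [0, 0, 93],
  ],
  dr=[
    [0, 0, 0],
    [0, 0, 0],
    [0, 0, 0],
    [0, 0, 0],
    [0, 0, 0],
    [0, 0, 0],
    [0, 0, 0],
    [0, 0, 0],
    [0, 0, 0],
    [0, 0, 0],
  ],
)

```text
time: 2.7
position: [0.5189, 0.0594, 0.0673]
tool_rot: [-0.714, -3.059, 0.0]
ft_force: [0.2, -0.7, 0.5]
grip_width: 0.573
grip_force: 0.0
```

```bash
python3 -c "
from h import *
to(.5185,.0585,.067)
"
```

```text
t 2.7 pos [0.5189 0.0594 0.0673] F [ 0.2 -0.7  0.5] w 49.8 gf 0.0 yaw 1.112
shift mm [-0.  -1.   0.3] dr [-0.0001 -0.0002 -0.    ]
```

Close on the knob.

Emit:
send_rows(
  xyz=[
    [0, 0, 0],
    [0, 0, 0],
    [0, 0, 0],
    [0, 0, 0],
    [0, 0, 0],
    [0, 0, 0],
    [0, 0, 0],
    [0, 0, 0],
    [0, 0, 0],
    [0, 0, 0],
  ],
  dr=[
    [0, 0, 0],
    [0, 0, 0],
    [0, 0, 0],
    [0, 0, 0],
    [0, 0, 0],
    [0, 0, 0],
    [0, 0, 0],
    [0, 0, 0],
    [0, 0, 0],
    [0, 0, 0],
  ],
  jaw=0,
  grip_force=35,
)

```text
time: 3.53
position: [0.5192, 0.0594, 0.0678]
tool_rot: [0.714, 3.059, 0.0]
ft_force: [-0.7, -0.0, 1.3]
grip_width: 0.218
grip_force: 34.9
```

```bash
python3 -c "
from h import *
to(.5185,.0585,.187)
"
```

```text
t 3.5333 pos [0.5192 0.0594 0.0678] F [-0.7 -0.   1.3] w 19.0 gf 34.89117060220451 yaw 1.112
shift mm [   0.2   -1.1 -119.2] dr [ 0.0004  0.0003 -0.    ]
```

Emit:
send_rows(
  xyz=[
    [0, 0, -3],
    [0, 0, -10],
    [0, 0, -22],
    [0, 0, -36],
    [0, 0, -52],
    [0, 0, -68],
    [0, 0, -84],
    [0, 0, -98],
    [0, 0, -107],
    [0, 0, -110],
  ],
  dr=[
    [0, 0, 0],
    [0, 0, 0],
    [0, 0, 0],
    [0, 0, 0],
    [0, 0, 0],
    [0, 0, 0],
    [0, 0, 0],
    [0, 0, 0],
    [0, 0, 0],
    [0, 0, 0],
  ],
)

```text
time: 4.37
position: [0.52, 0.0594, 0.1799]
tool_rot: [0.714, 3.056, 0.003]
ft_force: [0.4, 0.3, -2.6]
grip_width: 0.215
grip_force: 34.9
```

```bash
python3 -c "
from h import *
to(.5305,-.148,.178)
"
```

```text
t 4.3667 pos [0.52   0.0594 0.1799] F [ 0.4  0.3 -2.6] w 18.7 gf 34.891046103439294 yaw 1.112
shift mm [-101.3 -181.3    1.7] dr [ 0.0024  0.0025 -0.    ]
```

Emit:
send_rows(
  xyz=[
    [-3, -5, 0],
    [-10, -18, 0],
    [-20, -36, 0],
    [-33, -59, 0],
    [-46, -82, 0],
    [-59, -105, 0],
    [-71, -127, 0],
    [-82, -147, 0],
    [-92, -165, 0],
    [-98, -175, 0],
  ],
  dr=[
    [0, 0, 0],
    [0, 0, 0],
    [0, 0, 0],
    [0, 0, 0],
    [0, 0, 0],
    [0, 0, 0],
    [0, 0, 0],
    [0, 0, 0],
    [0, 0, 0],
    [0, 0, 0],
  ],
)

```text
time: 5.2
position: [0.528, -0.1448, 0.1766]
tool_rot: [-0.72, -3.056, 0.003]
ft_force: [-0.7, -0.2, -1.1]
grip_width: 0.216
grip_force: 34.9
```

Emit:
send_rows(
  xyz=[
    [-3, -5, 0],
    [-3, -6, 0],
    [-3, -6, 0],
    [-3, -6, 0],
    [-3, -6, 0],
    [-3, -6, 0],
    [-3, -6, 0],
    [-3, -6, 0],
    [-3, -6, 0],
    [-3, -6, 0],
  ],
  dr=[
    [0, 0, 0],
    [0, 0, 0],
    [0, 0, 0],
    [0, 0, 0],
    [0, 0, 0],
    [0, 0, 0],
    [0, 0, 0],
    [0, 0, 0],
    [0, 0, 0],
    [0, 0, 0],
  ],
)

```text
time: 6.03
position: [0.5294, -0.1476, 0.1776]
tool_rot: [0.714, 3.059, 0.0]
ft_force: [0.4, 0.2, -2.1]
grip_width: 0.218
grip_force: 34.9
```

```bash
python3 -c "
from h import *
a=save('scene','s3.png');b=save('top','t3.png')
to(.5305,-.148,.137)
c=[cv2.resize(i,(400,400),interpolation=cv2.INTER_CUBIC) for i in (a[215:335,300:420],b[190:310,315:435])]
cv2.imwrite('pics/crop3.png',np.hstack(c)[:,:,::-1])
h=cv2.cvtColor(a[:,:,::-1].copy(),cv2.COLOR_BGR2HSV)
t=big(((a[:,:,2].astype(int)>a[:,:,0]-5)*255).astype(np.uint8),(332,272,387,318)); print(cv2.countNonZero(t))
"
```

```text
t 6.1333 pos [ 0.5294 -0.1476  0.1776] F [-0.5  0.1 -3. ] w 19.3 gf 34.907404471887276 yaw 1.112
shift mm [-1.1  0.2 40.6] dr [ 0.0001  0.0001 -0.    ]
1378
```

View pics/crop3.png

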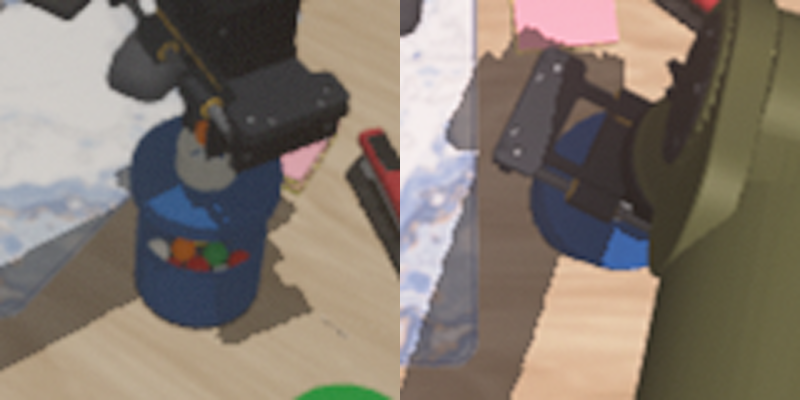

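Run:
```python
from h import *
a=cv2.imread('pics/s3.png'); h=cv2.cvtColor(a,cv2.COLOR_BGR2HSV)
m=big(cv2.inRange(h,(100,90,20),(130,255,255)),(330,240,395,318))
def ext(p,cyl):
    X=np.vstack([np.c_[p[0]+r*np.cos(th),p[1]+r*np.sin(th),0*th+z] for r,z in cyl]);q=np.array([proj('scene',x) for x in X]);return np.round(np.r_[q.min(0),q.max(0)],1)
print('pred lid',ext((.5294,-.1476),[(.0545,.1128),(.0545,.1298)]),'tin',ext((.5305,-.148),[(.048,0),(.048,.07)]))
for r in range(250,314,4):
    c=np.where(m[r])[0]; print(r,c.min(),c.max(),end=' | ') if len(c) else 0
# predicted row-wise left/right of tin & lid hull
for nm,p,cy in(('lid',(.5294,-.1476),[(.0545,.1128),(.0545,.1298)]),('tin',(.5305,-.148),[(.048,0),(.048,.07)])):
    X=np.vstack([np.c_[p[0]+r*np.cos(th),p[1]+r*np.sin(th),0*th+z] for r,z in cy]);q=np.array([proj('scene',x) for x in X])
    im=cv2.fillConvexPoly(np.zeros((480,640),np.uint8),cv2.convexHull(np.round(q).astype(np.int32)),1)
    print('\n',nm,[(r,np.where(im[r])[0].min(),np.where(im[r])[0].max()) for r in range(250,314,4) if im[r].any()])
```

```text
pred lid [338.  247.8 384.6 287.4] tin [339.8 265.7 379.8 313.2]
254 346 352 | 258 342 351 | 262 340 350 | 266 340 383 | 270 342 383 | 274 341 381 | 278 343 380 | 282 345 378 | 286 358 378 | 290 377 377 | 
 lid [(250, np.int64(349), np.int64(373)), (254, np.int64(343), np.int64(378)), (258, np.int64(340), np.int64(382)), (262, np.int64(338), np.int64(384)), (266, np.int64(338), np.int64(385)), (270, np.int64(338), np.int64(385)), (274, np.int64(339), np.int64(384)), (278, np.int64(341), np.int64(382)), (282, np.int64(345), np.int64(379)), (286, np.int64(353), np.int64(372))]

 tin [(266, np.int64(352), np.int64(366)), (270, np.int64(345), np.int64(373)), (274, np.int64(342), np.int64(378)), (278, np.int64(341), np.int64(380)), (282, np.int64(341), np.int64(380)), (286, np.int64(340), np.int64(380)), (290, np.int64(340), np.int64(379)), (294, np.int64(340), np.int64(378)), (298, np.int64(340), np.int64(378)), (302, np.int64(340), np.int64(377)), (306, np.int64(343), np.int64(375)), (310, np.int64(348), np.int64(372))]
```

Crop 3: the pair hangs level over the tin. The lid's edges at scene columns 340–384 agree with the prediction (338–385), so the offset from the tin is about 1 mm. I'll lower it.

Emit:
send_rows(
  xyz=[
    [-1, 0, 3],
    [-1, 0, 8],
    [-1, 0, 14],
    [-1, 0, 20],
    [-1, 0, 26],
    [-1, 0, 31],
    [-1, 0, 35],
    [-1, 0, 37],
    [-1, 0, 38],
    [-1, 0, 38],
  ],
  dr=[
    [0, 0, 0],
    [0, 0, 0],
    [0, 0, 0],
    [0, 0, 0],
    [0, 0, 0],
    [0, 0, 0],
    [0, 0, 0],
    [0, 0, 0],
    [0, 0, 0],
    [0, 0, 0],
  ],
)

```text
time: 6.97
position: [0.5302, -0.1481, 0.1394]
tool_rot: [-0.714, -3.059, 0.0]
ft_force: [-0.4, 0.3, -2.6]
grip_width: 0.213
grip_force: 34.9
```

Emit:
send_rows(
  xyz=[
    [0, 0, 1],
    [0, 0, 2],
    [0, 0, 3],
    [0, 0, 4],
    [0, 0, 5],
    [0, 0, 6],
    [0, 0, 7],
    [0, 0, 8],
    [0, 0, 9],
    [0, 0, 9],
  ],
  dr=[
    [0, 0, 0],
    [0, 0, 0],
    [0, 0, 0],
    [0, 0, 0],
    [0, 0, 0],
    [0, 0, 0],
    [0, 0, 0],
    [0, 0, 0],
    [0, 0, 0],
    [0, 0, 0],
  ],
)

```text
time: 7.8
position: [0.5301, -0.1481, 0.1303]
tool_rot: [-0.714, -3.059, -0.0]
ft_force: [0.6, -0.3, -1.8]
grip_width: 0.219
grip_force: 34.9
```

```bash
python3 -c "
from h import *
to(.5305,-.148,.126)
"
```

```text
t 7.8 pos [ 0.5301 -0.1481  0.1303] F [ 0.6 -0.3 -1.8] w 19.1 gf 34.90741306290147 yaw 1.112
shift mm [-0.3  0.2  4.3] dr [-0.0001 -0.0004 -0.    ]
```

Emit:
send_rows(
  xyz=[
    [0, 0, 0.5],
    [0, 0, 1],
    [0, 0, 1.5],
    [0, 0, 2],
    [0, 0, 2.5],
    [0, 0, 3],
    [0, 0, 3.5],
    [0, 0, 4],
    [0, 0, 4],
    [0, 0, 4],
  ],
  dr=[
    [0, 0, 0],
    [0, 0, 0],
    [0, 0, 0],
    [0, 0, 0],
    [0, 0, 0],
    [0, 0, 0],
    [0, 0, 0],
    [0, 0, 0],
    [0, 0, 0],
    [0, 0, 0],
  ],
)

```text
time: 8.63
position: [0.5302, -0.1481, 0.1265]
tool_rot: [-0.714, -3.059, -0.0]
ft_force: [-0.3, -0.4, -1.7]
grip_width: 0.221
grip_force: 34.9
```

Emit:
send_rows(
  xyz=[
    [0, 0, 0.3],
    [0, 0, 0.6],
    [0, 0, 0.9],
    [0, 0, 1.2],
    [0, 0, 1.5],
    [0, 0, 1.5],
    [0, 0, 1.5],
    [0, 0, 1.5],
    [0, 0, 1.5],
    [0, 0, 1.5],
  ],
  dr=[
    [0, 0, 0],
    [0, 0, 0],
    [0, 0, 0],
    [0, 0, 0],
    [0, 0, 0],
    [0, 0, 0],
    [0, 0, 0],
    [0, 0, 0],
    [0, 0, 0],
    [0, 0, 0],
  ],
)

```text
time: 9.47
position: [0.5303, -0.1481, 0.1251]
tool_rot: [0.714, 3.059, 0.0]
ft_force: [-0.6, 0.3, -2.0]
grip_width: 0.217
grip_force: 34.9
```

Emit:
send_rows(
  xyz=[
    [0, 0, 0.3],
    [0, 0, 0.6],
    [0, 0, 0.9],
    [0, 0, 1.2],
    [0, 0, 1.5],
    [0, 0, 1.5],
    [0, 0, 1.5],
    [0, 0, 1.5],
    [0, 0, 1.5],
    [0, 0, 1.5],
  ],
  dr=[
    [0, 0, 0],
    [0, 0, 0],
    [0, 0, 0],
    [0, 0, 0],
    [0, 0, 0],
    [0, 0, 0],
    [0, 0, 0],
    [0, 0, 0],
    [0, 0, 0],
    [0, 0, 0],
  ],
)

```text
time: 10.3
position: [0.5303, -0.1481, 0.1236]
tool_rot: [0.714, 3.059, 0.0]
ft_force: [0.4, -0.1, -2.0]
grip_width: 0.219
grip_force: 34.9
```

Emit:
send_rows(
  xyz=[
    [0, 0, 0.3],
    [0, 0, 0.6],
    [0, 0, 0.9],
    [0, 0, 1.2],
    [0, 0, 1.5],
    [0, 0, 1.5],
    [0, 0, 1.5],
    [0, 0, 1.5],
    [0, 0, 1.5],
    [0, 0, 1.5],
  ],
  dr=[
    [0, 0, 0],
    [0, 0, 0],
    [0, 0, 0],
    [0, 0, 0],
    [0, 0, 0],
    [0, 0, 0],
    [0, 0, 0],
    [0, 0, 0],
    [0, 0, 0],
    [0, 0, 0],
  ],
)

```text
time: 11.13
position: [0.5304, -0.1482, 0.1233]
tool_rot: [0.714, 3.059, 0.001]
ft_force: [-4.0, 0.4, 8.0]
grip_width: 0.215
grip_force: 35.0
```

```bash
python3 -c "
from h import *
a=save('scene','s4.png')
to(.5305,-.148,.12)
cv2.imwrite('pics/crop4.png',cv2.resize(a[215:335,300:420],(600,600),interpolation=cv2.INTER_CUBIC)[:,:,::-1])
"
```

```text
t 11.1833 pos [ 0.5304 -0.1482  0.1233] F [-1.9  0.7  8.2] w 18.7 gf 34.966457390564756 yaw 1.112
shift mm [-0.   0.2  3.3] dr [ 0.0007  0.0001 -0.    ]
```

View pics/crop4.png

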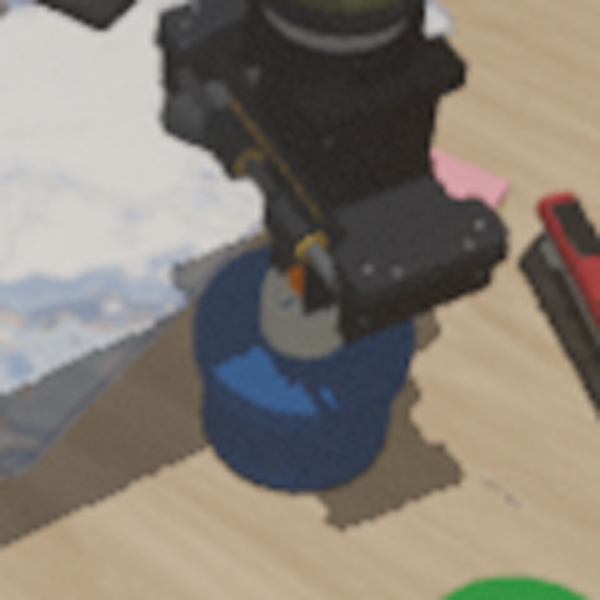

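Crop 4: the lid sits level down over the tin, with no gap between skirt and tin and the tin not moved. The push is a firm 8 N upward at TCP z 0.1233, so the inner lid is seated. I'll relieve the push and open.

Emit:
send_rows(
  xyz=[
    [0, 0, -0.4],
    [0, 0, -0.8],
    [0, 0, -1],
    [0, 0, -1],
    [0, 0, -1],
    [0, 0, -1],
    [0, 0, -1],
    [0, 0, -1],
    [0, 0, -1],
    [0, 0, -1],
  ],
  dr=[
    [0, 0, 0],
    [0, 0, 0],
    [0, 0, 0],
    [0, 0, 0],
    [0, 0, 0],
    [0, 0, 0],
    [0, 0, 0],
    [0, 0, 0],
    [0, 0, 0],
    [0, 0, 0],
  ],
)

```text
time: 12.02
position: [0.5304, -0.1481, 0.1233]
tool_rot: [0.714, 3.059, 0.0]
ft_force: [-2.0, 0.7, 5.8]
grip_width: 0.219
grip_force: 35.0
```

Emit:
send_rows(
  xyz=[
    [0, 0, 0],
    [0, 0, 0],
    [0, 0, 0],
    [0, 0, 0],
    [0, 0, 0],
    [0, 0, 0],
    [0, 0, 0],
    [0, 0, 0],
    [0, 0, 0],
    [0, 0, 0],
  ],
  dr=[
    [0, 0, 0],
    [0, 0, 0],
    [0, 0, 0],
    [0, 0, 0],
    [0, 0, 0],
    [0, 0, 0],
    [0, 0, 0],
    [0, 0, 0],
    [0, 0, 0],
    [0, 0, 0],
  ],
  jaw=75,
)

```text
time: 12.85
position: [0.5303, -0.1482, 0.1231]
tool_rot: [0.714, 3.059, 0.0]
ft_force: [-0.6, 0.3, 0.5]
grip_width: 0.842
grip_force: 0.0
```

Emit:
send_rows(
  xyz=[
    [0, 0, -2],
    [0, 0, -6],
    [0, 0, -12],
    [0, 0, -20],
    [0, 0, -30],
    [0, 0, -40],
    [0, 0, -48],
    [0, 0, -54],
    [0, 0, -58],
    [0, 0, -60],
  ],
  dr=[
    [0, 0, 0],
    [0, 0, 0],
    [0, 0, 0],
    [0, 0, 0],
    [0, 0, 0],
    [0, 0, 0],
    [0, 0, 0],
    [0, 0, 0],
    [0, 0, 0],
    [0, 0, 0],
  ],
)

```text
time: 13.68
position: [0.5306, -0.1482, 0.184]
tool_rot: [0.714, 3.058, 0.001]
ft_force: [0.2, -0.7, 0.2]
grip_width: 0.858
grip_force: 0.0
```

Run:
```python
from h import *
a=save('scene','s5.png')
to(.5305,-.148,.098)
cv2.imwrite('pics/crop5.png',cv2.resize(a[215:335,300:420],(600,600),interpolation=cv2.INTER_CUBIC)[:,:,::-1])
im=a[:,:,::-1].copy();h=cv2.cvtColor(im,cv2.COLOR_BGR2HSV);n='scene'
k=big(cv2.inRange(h,(3,150,60),(18,255,255)),(335,230,390,290)); print('knob',cv2.boundingRect(k),fit(n,k,[(.01,.108),(.01,.132)],[.53,-.148]))
w=big(cv2.inRange(h,(0,0,60),(180,70,255)),(345,250,375,292)); print('collar',cv2.boundingRect(w),fit(n,w,[(.022,.078),(.022,.104)],[.53,-.148]))
l=big(cv2.inRange(h,(100,90,20),(130,255,255)),(330,240,395,325)); print('blue',cv2.boundingRect(l),fit(n,l,[(.0545,.061),(.0545,.078),(.048,0)],[.53,-.148]))
for z in(.061,.078):print([np.round(proj(n,(.5305,-.148,z)),1)])
for z in(.108,.132):print('knob pred',np.round(proj(n,(.5305,-.148,z)),1))
for z in(.078,.104):print('collar pred',np.round(proj(n,(.5305,-.148,z)),1))
```

```text
t 13.7333 pos [ 0.5305 -0.1482  0.1838] F [-0.1 -0.3 -1.3] w 75.4 gf 0.0 yaw 1.112
shift mm [ 0.2  0.1 85.8] dr [ 0.0005  0.0008 -0.    ]
knob (358, 263, 8, 11) (array([ 0.5295, -0.149 ]), np.float64(0.26))
collar (352, 265, 19, 22) (array([ 0.5288, -0.1497]), np.float64(0.083))
blue (340, 265, 42, 47) (array([ 0.5332, -0.1456]), np.float64(0.16))
[array([359.9, 282.8])]
[array([360.4, 278.4])]
knob pred [361.2 270.4]
knob pred [361.8 263.8]
collar pred [360.4 278.4]
collar pred [361.1 271.5]
```

View pics/crop5.png

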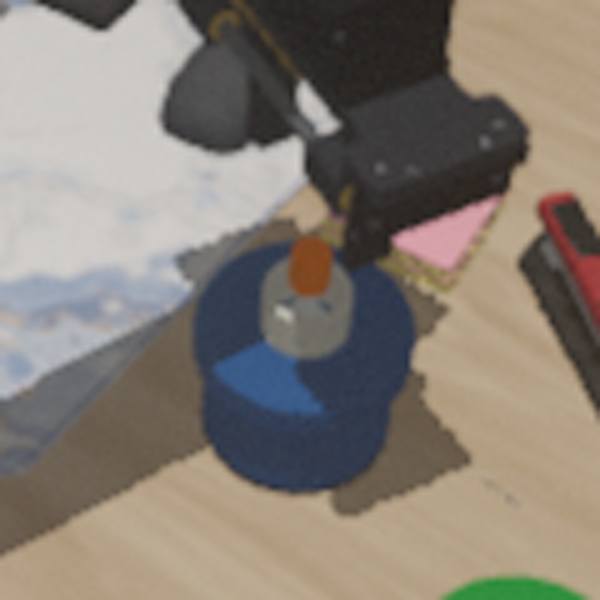

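Crop 5: the pair is seated level on the tin. The knob is at scene (362,268) and the collar is centred at (361,276), matching the predictions within 1 mm. I'll descend to the collar.

Emit:
send_rows(
  xyz=[
    [0, 0, 5],
    [0, 0, 15],
    [0, 0, 28],
    [0, 0, 42],
    [0, 0, 55],
    [0, 0, 66],
    [0, 0, 74],
    [0, 0, 80],
    [0, 0, 83],
    [0, 0, 84],
  ],
  dr=[
    [0, 0, 0],
    [0, 0, 0],
    [0, 0, 0],
    [0, 0, 0],
    [0, 0, 0],
    [0, 0, 0],
    [0, 0, 0],
    [0, 0, 0],
    [0, 0, 0],
    [0, 0, 0],
  ],
)

```text
time: 14.57
position: [0.5301, -0.1481, 0.0985]
tool_rot: [-0.714, -3.059, 0.0]
ft_force: [0.1, 0.8, 0.7]
grip_width: 0.863
grip_force: 0.0
```

Emit:
send_rows(
  xyz=[
    [0, 0, 0],
    [0, 0, 0],
    [0, 0, 0],
    [0, 0, 0],
    [0, 0, 0],
    [0, 0, 0],
    [0, 0, 0],
    [0, 0, 0],
    [0, 0, 0],
    [0, 0, 0],
  ],
  dr=[
    [0, 0, 0],
    [0, 0, 0],
    [0, 0, 0],
    [0, 0, 0],
    [0, 0, 0],
    [0, 0, 0],
    [0, 0, 0],
    [0, 0, 0],
    [0, 0, 0],
    [0, 0, 0],
  ],
  jaw=0,
  grip_force=25,
)

```text
time: 15.4
position: [0.5305, -0.1481, 0.0993]
tool_rot: [0.714, 3.059, 0.0]
ft_force: [-0.6, -0.4, 3.2]
grip_width: 0.491
grip_force: 25.0
```

Emit:
send_rows(
  xyz=[
    [0, 0, -1],
    [0, 0, -2],
    [0, 0, -4],
    [0, 0, -6],
    [0, 0, -9],
    [0, 0, -12],
    [0, 0, -15],
    [0, 0, -18],
    [0, 0, -20],
    [0, 0, -20],
  ],
  dr=[
    [0, 0, 0],
    [0, 0, 0],
    [0, 0, 0],
    [0, 0, 0],
    [0, 0, 0],
    [0, 0, 0],
    [0, 0, 0],
    [0, 0, 0],
    [0, 0, 0],
    [0, 0, 0],
  ],
)

```text
time: 16.23
position: [0.5307, -0.1482, 0.1197]
tool_rot: [0.714, 3.058, 0.0]
ft_force: [-0.1, 0.6, -1.3]
grip_width: 0.491
grip_force: 25.0
```

```bash
python3 -c "
from h import *
a=save('scene','s6.png')
to(.5305,-.148,.195)
cv2.imwrite('pics/crop6.png',cv2.resize(a[215:335,300:420],(600,600),interpolation=cv2.INTER_CUBIC)[:,:,::-1])
"
```

```text
t 16.2833 pos [ 0.5305 -0.1481  0.1194] F [ 0.3 -0.1 -0.5] w 42.7 gf 24.999751006253064 yaw 1.112
shift mm [ -0.    0.2 -75.6] dr [ 0.0003  0.0006 -0.    ]
```

View pics/crop6.png

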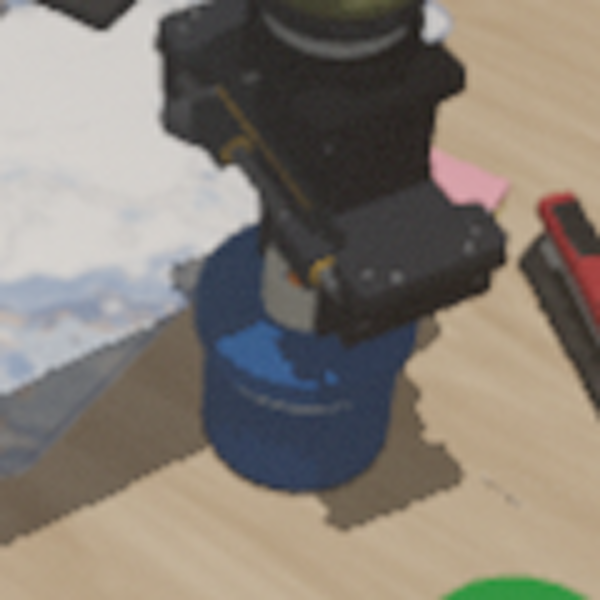

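Crop 6: the outer lid rises level, and the inner lid's flange shows as a light line at scene (360,296), still on the tin. The load of about 1 N matches the outer lid alone. I'll lift on.

Emit:
send_rows(
  xyz=[
    [0, 0, -2],
    [0, 0, -6],
    [0, 0, -13],
    [0, 0, -22],
    [0, 0, -32],
    [0, 0, -42],
    [0, 0, -52],
    [0, 0, -62],
    [0, 0, -70],
    [0, 0, -74],
  ],
  dr=[
    [0, 0, 0],
    [0, 0, 0],
    [0, 0, 0],
    [0, 0, 0],
    [0, 0, 0],
    [0, 0, 0],
    [0, 0, 0],
    [0, 0, 0],
    [0, 0, 0],
    [0, 0, 0],
  ],
)

```text
time: 17.12
position: [0.5309, -0.1483, 0.1948]
tool_rot: [0.714, 3.057, 0.001]
ft_force: [0.6, -0.2, -0.7]
grip_width: 0.493
grip_force: 25.0
```

Emit:
send_rows(
  xyz=[
    [0, 0, -4],
    [0, 0, -8],
    [0, 0, -11],
    [0, 0, -13],
    [0, 0, -14],
    [0, 0, -14],
    [0, 0, -14],
    [0, 0, -14],
    [0, 0, -14],
    [0, 0, -14],
  ],
  dr=[
    [0, 0, 0],
    [0, 0, 0],
    [0, 0, 0],
    [0, 0, 0],
    [0, 0, 0],
    [0, 0, 0],
    [0, 0, 0],
    [0, 0, 0],
    [0, 0, 0],
    [0, 0, 0],
  ],
)

```text
time: 17.95
position: [0.5302, -0.1481, 0.2069]
tool_rot: [-0.714, -3.059, -0.0]
ft_force: [-0.7, 0.8, -0.6]
grip_width: 0.496
grip_force: 25.0
```

```bash
python3 -c "
from h import *
a=save('scene','s7.png')
to(.5305,-.148,.205)
cv2.imwrite('pics/crop7.png',cv2.resize(a[195:335,290:430],(600,600),interpolation=cv2.INTER_CUBIC)[:,:,::-1])
print(np.round(get_state()['qd'],3))
"
```

```text
t 18.0 pos [ 0.5302 -0.1481  0.2069] F [ 0.8  0.3 -0.6] w 43.0 gf 24.999823425896466 yaw 1.112
shift mm [-0.2  0.3  1.9] dr [-0.0001 -0.0002 -0.    ]
[-0.002 -0.001  0.001 -0.001 -0.002  0.     0.   ]
```

View pics/crop7.png

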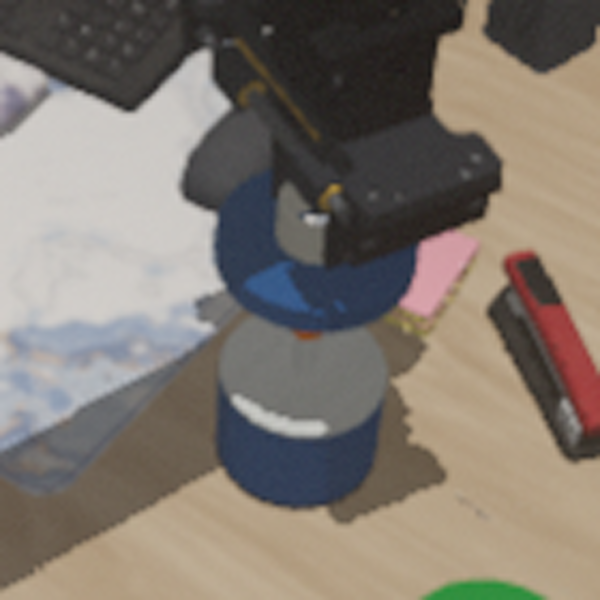

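Crop 7: the inner lid's flange lies flat on the tin at scene (360,284), with the stem and the knob's lower edge visible under the outer lid. The outer lid is level and about 36 mm clear above the knob. I'll hand in.

```bash
python3 -c "
from bench import *
print(close_job())"
```

```text
the job is handed in; nothing more can be done
None
```

The job is handed in at about 18 s of the 48 s: the inner lid is seated in the tin, and the arm holds the outer lid level and still by its white collar, about 36 mm above the orange knob.

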